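# Set the guide-lane gap with its eccentric and prove it with the gauge block

### The job

The guide lane on the bench has been left too wide. Swing the eccentric's lever to close the gap between its disc and the fence until it just clears the steel gauge block, about 1 mm of play neither pinched nor more than 2.5 mm loose; then slide the block along the lane, between disc and fence, right up against the end stop, and leave it and the gap that way. Keep the block down on the plate the whole way, and leave the bottles, the dish and the film roll where they stand.

Things in the scene. Friction and masses are not known exactly. Their poses are not given: they have to be found in the camera images.
- lane_base: fixed aluminium base plate on the worktop, 160 mm (x) by 330 mm (y), 10 mm thick. Origin on the worktop, 5 mm to the -x side of the plate's centre line x, mid-length in y; its axes are the lane's: y runs along the lane (entry at +y, end stop at -y), x across it from the eccentric towards the fence, z up. The dark end stop is a 50 mm wide block across the lane, its face at y = -150 mm, its top 44 mm above the worktop
- fence: fixed straight steel bar on the plate, 20 mm (x) by 320 mm (y), 30 mm high, parallel to the base's axes. Origin at the centre of its underside (10 mm above the worktop); the face towards the lane is at its x = -10 mm. It stands in a slightly different place across the lane each time, its face 46.5 to 54 mm from the base origin in base x
- eccentric (a joint): turning angle of the eccentric about its upright bolt: 0 is widest open; it grows clockwise seen from above as the gap closes, up to 1.48 rad. Stiff (about 2.5 N at the lever post), stays where it is left
- disc_centre (a point): centre of the round eccentric disc (60 mm diameter, upright axis, 12 to 40 mm above the worktop), 14 mm off the bolt axis. Gap = distance in x from this point to the fence's lane face, less 30 mm
- pivot (a point): on the axis of the bolt that the eccentric turns about, 26 mm above the worktop; 27 mm to the -x side of the base origin. A round hub and hex head rise here to 56 mm
- lever_post (a point): top centre of the upright round black post (20 mm diameter, from 48 to 93 mm above the worktop) at the end of the lever arm, 100 mm from the bolt axis; the flat arm is 18 mm wide, 42 to 50 mm above the worktop. The lever points to the robot's side and its post is pushed towards the entry end (+y of the base) to close the gap
- gauge: loose steel gauge block, 40 mm wide (x), 100 mm long (y), 30 mm high, about 0.45 kg, lying on the plate in the entry half of the lane, 1 to 3.5 mm off the fence. Origin at the centre of its underside; its nose, with both corners tapered back 5 mm over the first 12 mm of length, points along its -y to the disc and the end stop
- gauge_tab (a point): top centre of the upright push tab on the block: 34 mm (x) by 12 mm (y), from the block's top (40 mm above the worktop) to 70 mm above the worktop; 20 mm ahead of the block's origin (its -y)
- petri_0: culture dish, 61 mm across, 14 mm high; bystander. Origin at the centre of its underside
- film_roll: standing roll of sealing film, 84 mm across, 52 mm high; bystander. Origin at the centre of its underside
- reagent_1: amber bottle with black cap, 50 mm across, 98 mm high, behind the fence; bystander. Origin at the centre of its underside
- reagent_2: white dropper bottle with green cap, 42 mm across, 99 mm high, behind the fence; bystander. Origin at the centre of its underside
Mind the look-alikes: they are no part of the job. Leave any pink look-alike of the gauge alone.

How it is judged (in metres and radians):
On the way, in this order (a step that is already met when the one before it is completed fails the run):
1. the gap between disc and fence is set: 40 to 42.5 mm, that is 0 to 2.5 mm wider than the gauge block (x of disc_centre in the frame of fence between -0.0825 and -0.08 m and velocity of joint eccentric between -0.05 and 0.05 rad/s), for 0.3 s.
2. the gauge block has been slid between disc and fence to within 5 mm of the end stop (y of gauge in the frame of lane_base below -0.095 m), for 0.2 s.
At the end, for the whole second after the job is handed in: The gap between disc and fence is 0 to 2.5 mm wider than the 40 mm gauge block; the block lies flat and still in the lane beyond the disc, within 5 mm of the end stop and 10 mm of the fence (x of disc_centre in the frame of fence between -0.0825 and -0.08 m and y of gauge in the frame of lane_base below -0.095 m and x of gauge in the frame of fence above -0.04 m and angle between gauge's own z axis and vertical below 0.05 rad and linear speed of gauge below 0.01 m/s); the robot touches nothing.
It fails at once if the gauge block is lifted more than 8 mm off the plate (z of gauge in the frame of lane_base above 0.018 m).
It fails at once if a bottle, the dish or the film roll is moved more than 20 mm (distance of any of petri_0, film_roll, reagent_1, reagent_2 from where it was at the start of the episode above 0.02 m).
It also fails if it takes over 51 s, if anything falls off the work surface, if the arm or the gripper's body presses on something with over 40 N, if the wrist force passes 120 N, or if a joint passes its speed limit or range.

### The arm

A 7-joint arm with a two-finger parallel gripper is mounted at the origin on a cart in front of the work surface, level with it; the furniture and walls round the work are solid. World frame = base frame: x ahead of the robot, y to its left, z up, the work surface at z = 0. Lengths are in mm, angles in rad, forces in N, time in s.
With the tool pointing down it reaches from about 400 to 925 mm from the base axis. Payload 5.6 kg.
Tool frame: the origin (TCP) lies on the centre line of the jaws, within the pads' length; the fingertips stand manip.tip_reach ahead of it and the grasp point (between the pads) lies 3 mm ahead of it (manip.tip_reach is the distance from the TCP to the fingertips, in mm); z points along the fingers, y is the line along which they close (so a half turn about z gives the same grasp; the last joint's range is limited). The gripper opens to 85 mm and grips with 20 to 120 N. Pads are 22 mm wide; open, the fingers measure 114 mm over their backs; the gripper's body (76 mm by 85 mm) begins 54 mm behind the grasp point. The pads swing forward as they close: fully open they stand 13 mm farther back than shut.
Start: joints at [-1.263, 0.468, -0.012, 1.603, 0.006, 1.071, -0.056], TCP at [223.411, 610.406, 253.29] pointing down, gripper open.
Joint ranges: [-2.53, 2.53], [-0.31, 2.02], [-1.57, 1.55], [0.28, 2.44], [-1.29, 4.43], [0.15, 1.84], [-2.92, 2.92]. Speed limits (rad/s): [2.57, 2.57, 3.14, 3.14, 3.14, 3.14, 3.14].

### API

Orientations are given as a 3x3 rotation matrix whose columns are the frame's x, y, z axes.
In Python, from cell import manip gives the robot as it stands.
- The arm moves only by the shell command python3 -m crank 'ROWS' [OPENING]. ROWS is JSON, a list of rows, each an object of numbers: "tx", "ty", "tz": the shift along the tool's x, y, z each as a share of 40 mm, from -1 to 1; "rx", "ry", "rz": the turn, a rotation vector about the tool's x, y, z each as a share of 4 degrees, from -1 to 1. In form: [{"tx": .., "ty": .., "tz": .., "rx": .., "ry": .., "rz": ..}, ...]. A call has 1 to 10 rows; each row shifts and turns the commanded pose from where the row before left it, along the tool's axes as they then stand; what a row does not reach is not made up. A row lasts 1/12 s, in which the tool goes at most 41.7 mm and 7.16 degrees, less where a joint would pass 70% of its speed; a pose out of reach is approached as far as the arm can. A call with a number of a shift or a turn outside -1 to 1 is refused whole. A call with a gripper value outside its range is refused whole. OPENING is the finger opening in mm, from 0 to 85.4, set as the call begins (- or left out, the last holds). The fingers move at their own pace and stop on an object; the grip force is fixed at half the most. Time passes only in rows, so rows that do not move let the fingers close. It gives the time, the measured TCP pose, the force, the opening and the grip force at its end, in the units of the state.
- manip.state(): the state, without advancing time (a new reading comes with each control period).
- manip.camera(name): name is "scene" or "side" or "wrist"; returns a dict with "pixels" (400x640x3 uint8, red, green, blue), "depth" (400x640 float32, mm along the optical axis (not along the pixel's ray), 0 where there is no reading), "mtx" (3x3 intrinsics, pixels), "k1" (the pictures are not rectified: a ray, as slopes to the right and down, at radius r is drawn at 1 + k1 r^2 times it, then the intrinsics apply), "rvec" (rotation vector, rad) and "tvec" (3), from world to camera coordinates, as OpenCV has them. Camera axes: x right, y down, z forward; pixel columns grow to the right and rows downward; lengths in mm; the calibration is good to about 2 mm. A picture is of the moment at which its call begins.
- manip.finish_job(): hands the job in; it is judged then, once.
The state is a dict: "t": time; "qpos": joint angles; "joint_velocities": joint speeds; "tau": joint torques, N m; "tcp_pos": TCP position; "ee_rot": TCP orientation; "wrist_force": force on the tool from outside, world axes, zero at the start; "moment": the same for the moment, N m; "grip_width": finger opening in mm; "finger_force": force on a finger pad.
Only numpy, scipy, OpenCV 4.12 (cv2) and the standard library are available. Lean on these libraries where they do the work, as an engineer would, in place of code of your own. Each camera call takes 0.05 s, during which the arm holds its last target. There are 200 camera calls.

## Working session

There is one attempt and no reset: what is moved stays moved. The work goes in short steps, Python scripts to look and compute and a shell command to move; the robot and the scene stay as the last step left them, time stands still between calls to the robot, and variables do not carry over. Pictures are saved under pics/ and viewed, at most 10 in all, crops included, and the job is handed in when it is done.

```bash
ls; mkdir -p pics; cat > h.py <<'E'
import numpy as np, cv2
from cell import manip
def cam(n):
    c=manip.camera(n); c={k:(np.array(v) if k!='k1' else v) for k,v in c.items()}
    c['R']=cv2.Rodrigues(np.array(c['rvec'],float))[0]; c['t']=np.array(c['tvec'],float).ravel(); return c
def ray(c,uv):
    d=np.array([c['k1'],0,0,0],float)
    p=cv2.undistortPoints(np.array(uv,float).reshape(-1,1,2),c['mtx'].astype(float),d).reshape(-1,2)
    return np.c_[p,np.ones(len(p))]
def onplane(c,uv,z):
    r=ray(c,uv)@c['R']; o=-c['R'].T@c['t']; s=(z-o[2])/r[:,2]; return o+r*s[:,None]
def cloud(c):
    h,w=c['depth'].shape; v,u=np.mgrid[:h,:w]
    r=ray(c,np.c_[u.ravel(),v.ravel()]); P=(r*c['depth'].reshape(-1,1)-c['t'])@c['R']
    P[c['depth'].ravel()==0]=np.nan; return P.reshape(h,w,3)
def proj(c,P):
    return cv2.projectPoints(np.array(P,float).reshape(-1,1,3),c['R'],c['t'],c['mtx'].astype(float),np.array([c['k1'],0,0,0],float))[0].reshape(-1,2)
def save(c,n): cv2.imwrite('pics/'+n,np.ascontiguousarray(c['pixels'][...,::-1]))
E
python3 - <<'E'
from h import *
import pickle
for n in("scene","side"):
    c=cam(n); save(c,n+'0.png'); pickle.dump(c,open(n+'0.pkl','wb')); print(n,-c['R'].T@c['t'],c['k1'],c['mtx'][0,0])
print(manip.tip_reach,manip.state())
E
```

```text
pics
scene [ 505.64426028 -496.56741148  785.63040663] -0.07940513071853754 452.92586292998226
side [1012.37302176  755.88927235  522.05719597] 0.006017820030135678 414.8077311308184
22.0 {'t': 0.1, 'qpos': array([-1.26300325,  0.46832814, -0.01160926,  1.60353641,  0.00604936,
        1.07142178, -0.05629063]), 'joint_velocities': array([ 1.17022343e-03, -1.42749543e-03,  6.80429907e-05, -3.97379836e-03,
        3.22010101e-04,  1.05245962e-04,  2.63684015e-03]), 'tau': array([ 1.85369909e-04, -5.33517158e+01,  2.11566221e-02, -2.51964658e+01,
        1.14365167e-02,  4.23006582e-03, -3.76646699e-05]), 'tcp_pos': array([223.27214016, 609.94277539, 252.4062405 ]), 'ee_rot': array([[-9.39091694e-01,  3.43666429e-01, -4.18879170e-04],
       [ 3.43666648e-01,  9.39090333e-01, -1.60659390e-03],
       [-1.58767008e-04, -1.65269379e-03, -9.99998622e-01]]), 'wrist_force': array([-0.17517437,  0.8176542 ,  0.2473128 ]), 'moment': array([-0.02312138,  0.02759532,  0.04446234]), 'finger_force': 0.0, 'grip_width': 85.38955772018319}
```

View pics/scene0.png

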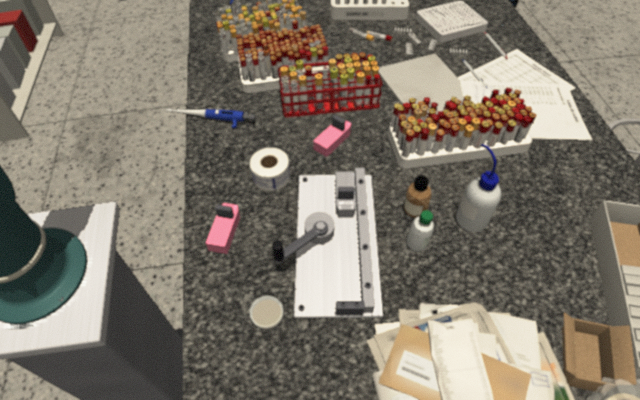

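View pics/side0.png

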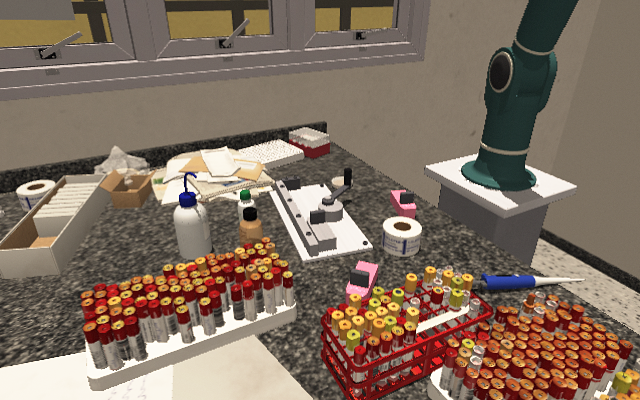

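The scene view shows the white plate (295–382, 175–315), with the lever post at (279,252), disc/hub at (319,228), steel gauge with dark tab at (345,190), fence at (365,240) and end stop at (350,307). There are three gauge-like blocks: pink (333,135), pink (225,228) and grey steel (345,193). The grey one fits, since it is steel and lies in the entry half of the lane against the fence. I'll confirm that in a crop and measure it.

```bash
python3 - <<'E'
from h import *
import pickle
c=pickle.load(open('scene0.pkl','rb'))
im=c['pixels'][160:330,260:400]; cv2.imwrite('pics/crop.png',cv2.resize(im[...,::-1],None,fx=3.5,fy=3.5,interpolation=cv2.INTER_CUBIC))
P=cloud(c); np.save('P.npy',P)
hsv=cv2.cvtColor(c['pixels'],cv2.COLOR_RGB2HSV)
# plate: bright pixels
m=((hsv[...,2]>170)&(hsv[...,1]<40)).astype(np.uint8); m[:170]=0;m[320:]=0;m[:,:290]=0;m[:,390:]=0
n,l,s,_=cv2.connectedComponentsWithStats(m); k=1+np.argmax(s[1:,4]); 
v,u=np.nonzero(l==k); Q=onplane(c,np.c_[u,v],10)
print('plate z depth',np.nanmedian(P[l==k][:,2]), s[k])
r=cv2.minAreaRect(Q[:,:2].astype(np.float32)); print(r)
uv=[(279,252),(279,243),(319,228),(346,180),(345,195),(365,240),(350,307),(357,170),(370,310)]
for a in uv: print(a,P[a[1],a[0]].round(1))
E
```

```text
plate z depth 9.83386108218353 [ 294  172   67  145 6942]
((591.5737915039062, -19.944473266601562), (337.1554260253906, 122.65151977539062), 80.28121185302734)
(279, 252) [493.3 -79.7  78.5]
(279, 243) [495.6 -69.1  91.7]
(319, 228) [574.6 -26.7  55.5]
(346, 180) [652.4  92.3  40.5]
(345, 195) [640.1  44.7  52.5]
(365, 240) [658.7 -59.1  39.7]
(350, 307) [ 601.9 -189.8   43.1]
(357, 170) [681.  114.3  41.8]
(370, 310) [ 637.8 -194.6   26.1]
```

View pics/crop.png

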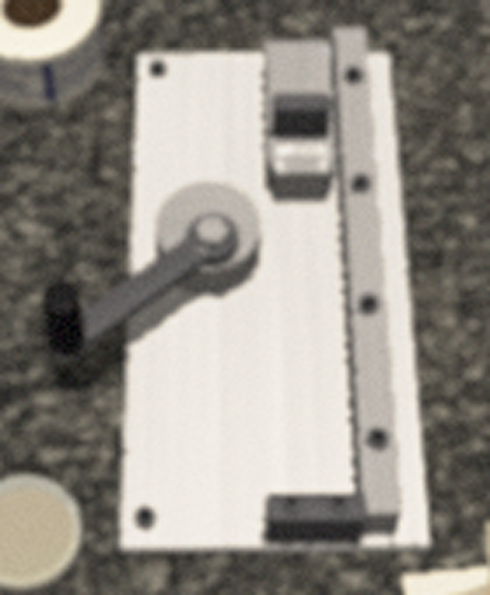

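The crop confirms the steel block with the dark tab beside the fence, its nose towards the disc. The lever post is at crop (63,305) and the end stop at (315,515). Next I fit the frames from the cloud.

```bash
cat > fit.py <<'E'
from h import *
def fit(c,P):
    x,y,z=P[...,0],P[...,1],P[...,2]
    box=(x>440)&(x<760)&(y>-230)&(y<180)
    # plate: extreme edges in z 8.5..11.5 
    a=np.radians(80.28); 
    m=box&(z>7)&(z<13)&(c['pixels'].min(2)>120)
    Q=P[m][:,:2].astype(np.float32); r=cv2.minAreaRect(Q); 
    return m,r
E
python3 - <<'E'
from fit import *
import pickle
c=pickle.load(open('scene0.pkl','rb')); P=np.load('P.npy')
m,r=fit(c,P); print('plate',r, m.sum())
z=P[...,2]; x,y=P[...,0],P[...,1]
box=(x>440)&(x<760)&(y>-230)&(y<180)
# fence top
v,u=np.nonzero(box&(abs(z-40)<2.5)); 
f=box&(abs(z-40)<2.5)
n,l,s,_=cv2.connectedComponentsWithStats(f.astype(np.uint8))
for k in range(1,n):
    if s[k,4]>30: Q=P[l==k][:,:2].astype(np.float32); print(s[k],cv2.minAreaRect(Q),np.median(P[l==k][:,2]))
for lo,hi,nm in((53,59,'hub'),(88,97,'post'),(66,74,'tab'),(42,46,'stop'),(40.5+2,51,'arm')):
    g=box&(z>lo)&(z<hi); n,l,s,_=cv2.connectedComponentsWithStats(g.astype(np.uint8))
    for k in range(1,n):
        if s[k,4]>12: Q=P[l==k]; print(nm,s[k],cv2.minAreaRect(Q[:,:2].astype(np.float32)),np.median(Q[:,2]))
E
```

```text
plate ((624.384765625, -41.49969482421875), (354.78369140625, 325.001953125), 79.16220092773438) 7651
[ 345  168   30  142 1291] ((659.9560546875, -40.70317077636719), (326.37945556640625, 50.296146392822266), 74.71987915039062) 39.737281342531226
[335 171  21  39 489] ((645.0116577148438, 68.86566925048828), (102.53924560546875, 40.000579833984375), 81.05493927001953) 39.64984530092912
[304 211  30  27 370] ((578.1189575195312, -5.113349914550781), (57.29197692871094, 59.9603271484375), 46.39493942260742) 39.80882309769707
hub [337 193   7   4  13] ((629.2411499023438, 45.0660400390625), (4.924392223358154, 12.580875396728516), 65.89531707763672) 55.81709504314993
hub [345 194   9   2  15] ((647.983642578125, 43.140872955322266), (3.6944875717163086, 16.34917449951172), 77.81238555908203) 55.97293503294301
hub [316 222   9   8  51] ((577.3284912109375, -20.411670684814453), (14.853062629699707, 15.89516830444336), 10.967423439025879) 55.39670847814352
hub [411 226   9  11  22] ((751.5878295898438, -67.19546508789062), (4.535765647888184, 25.240530014038086), 21.177778244018555) 56.4
[... 2369 characters left out ...]
((535.683349609375, -42.2371940612793), (123.26348876953125, 28.670629501342773), 27.18354034423828) 49.23729538402117
arm [410 228  10  12  32] ((751.7474975585938, -67.09049987792969), (6.118247032165527, 27.1241455078125), 24.974109649658203) 47.11156116984938
arm [362 244   6   6  22] ((654.096435546875, -74.02998352050781), (11.290456771850586, 9.316446304321289), 68.89007568359375) 43.85270704811595
arm [364 282   7   6  26] ((641.4741821289062, -152.725830078125), (9.787351608276367, 9.675531387329102), 52.352508544921875) 43.795150799362844
arm [336 301  28   8 176] ((601.9440307617188, -185.2620391845703), (13.965115547180176, 47.36641311645508), 80.01504516601562) 44.41696809050292
```

```bash
python3 -m crank '[{"rz":-0.875},{"rz":-0.875},{"rz":-0.875,"tz":-0.6},{"tx":-0.59,"ty":-0.7,"tz":-0.6},{"tx":-0.59,"ty":-0.7},{"tx":-0.59,"ty":-0.7},{"tx":-0.59,"ty":-0.7},{"tx":-0.59,"ty":-0.7},{"tx":-0.59,"ty":-0.7},{"tx":-0.59,"ty":-0.7}]' 50
python3 -m crank '[{"tx":-0.59,"ty":-0.7},{"tx":-0.59,"ty":-0.7},{"tx":-0.59,"ty":-0.7},{"tx":-0.59,"ty":-0.7},{"tx":-0.59,"ty":-0.7},{"tx":-0.59,"ty":-0.7},{"tx":-0.59,"ty":-0.7},{"tx":-0.59,"ty":-0.7},{"tx":-0.59,"ty":-0.7},{"tx":0}]'
python3 - <<'E'
from h import *
import pickle
c=cam('wrist'); save(c,'w1.png'); pickle.dump(c,open('w1.pkl','wb')); print(-c['R'].T@c['t'],c['k1'],c['mtx'][0,0]); s=manip.state();print(s['t'],s['tcp_pos'],s['ee_rot'],s['wrist_force'])
E
```

```text
[150.48559016 634.79724227 372.77228221] -0.03372654727205359 304.3326623156648
0.15 [223.27863339 610.00849573 252.5228298 ] [[-9.39069229e-01  3.43727830e-01 -4.02330764e-04]
 [ 3.43728053e-01  9.39068232e-01 -1.37143326e-03]
 [-9.35837401e-05 -1.42616315e-03 -9.99998979e-01]] [-0.51298289 -0.04388206  0.63514283]$[0]: bad value
$[0]: bad value
```

View pics/w1.png

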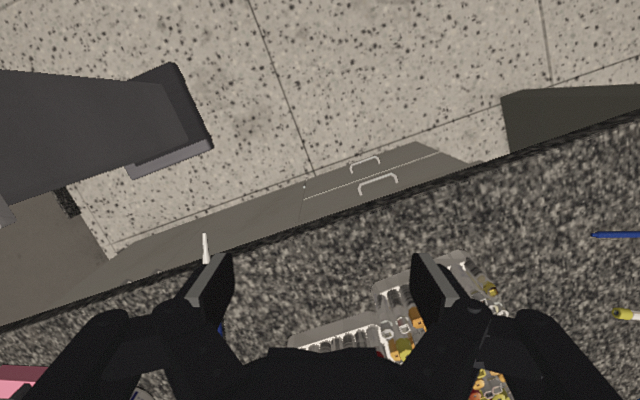

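The wrist view still shows the tube racks: the moves were refused because every row needs all six numbers.

```bash
python3 -m crank '[{"tx":0,"ty":0,"tz":0,"rx":0,"ry":0,"rz":-0.875},{"tx":0,"ty":0,"tz":0,"rx":0,"ry":0,"rz":-0.875},{"tx":0,"ty":0,"tz":0,"rx":0,"ry":0,"rz":-0.875},{"tx":-0.66,"ty":-0.7,"tz":0,"rx":0,"ry":0,"rz":0},{"tx":-0.66,"ty":-0.7,"tz":0,"rx":0,"ry":0,"rz":0},{"tx":-0.66,"ty":-0.7,"tz":0,"rx":0,"ry":0,"rz":0},{"tx":-0.66,"ty":-0.7,"tz":0,"rx":0,"ry":0,"rz":0},{"tx":-0.66,"ty":-0.7,"tz":0,"rx":0,"ry":0,"rz":0},{"tx":-0.66,"ty":-0.7,"tz":0,"rx":0,"ry":0,"rz":0},{"tx":-0.66,"ty":-0.7,"tz":0,"rx":0,"ry":0,"rz":0}]' 50
python3 -m crank '[{"tx":-0.66,"ty":-0.7,"tz":0,"rx":0,"ry":0,"rz":0},{"tx":-0.66,"ty":-0.7,"tz":0,"rx":0,"ry":0,"rz":0},{"tx":-0.66,"ty":-0.7,"tz":0,"rx":0,"ry":0,"rz":0},{"tx":-0.66,"ty":-0.7,"tz":0,"rx":0,"ry":0,"rz":0},{"tx":-0.66,"ty":-0.7,"tz":0,"rx":0,"ry":0,"rz":0},{"tx":-0.66,"ty":-0.7,"tz":0,"rx":0,"ry":0,"rz":0},{"tx":-0.66,"ty":-0.7,"tz":0,"rx":0,"ry":0,"rz":0},{"tx":-0.66,"ty":-0.7,"tz":0,"rx":0,"ry":0,"rz":0},{"tx":-0.66,"ty":-0.7,"tz":0,"rx":0,"ry":0,"rz":0},{"tx":-0.66,"ty":-0.7,"tz":0,"rx":0,"ry":0,"rz":0}]'
python3 -m crank '[{"tx":-0.66,"ty":-0.7,"tz":0,"rx":0,"ry":0,"rz":0},{"tx":-0.66,"ty":-0.7,"tz":0,"rx":0,"ry":0,"rz":0},{"tx":-0.66,"ty":-0.7,"tz":0,"rx":0,"ry":0,"rz":0},{"tx":0,"ty":0,"tz":0,"rx":0,"ry":0,"rz":0},{"tx":0,"ty":0,"tz":0,"rx":0,"ry":0,"rz":0},{"tx":0,"ty":0,"tz":0,"rx":0,"ry":0,"rz":0}]'
python3 - <<'E'
from h import *
import pickle
c=cam('wrist'); save(c,'w2.png'); pickle.dump(c,open('w2.pkl','wb')); print(-c['R'].T@c['t'],c['k1'],c['mtx'][0,0]); s=manip.state();print(s['t'],s['tcp_pos'],s['ee_rot'],s['wrist_force'])
E
```

```text
t: 0.98
tcp_pos: [373.5, 384.5, 253.2]
ee_rot: [[-0.986, 0.167, -0.0], [0.167, 0.986, -0.0], [0.0, -0.0, -1.0]]
wrist_force: [0.8, -0.1, 0.1]
grip_width: 49.7
finger_force: 0.0
t: 1.82
tcp_pos: [587.1, 64.5, 253.2]
ee_rot: [[-0.986, 0.167, -0.0], [0.167, 0.986, 0.0], [0.0, 0.0, -1.0]]
wrist_force: [0.7, 0.0, -1.0]
grip_width: 50.2
finger_force: 0.0
t: 2.32
tcp_pos: [650.2, -29.3, 252.6]
ee_rot: [[-0.986, 0.167, -0.001], [0.167, 0.986, 0.001], [0.001, 0.0, -1.0]]
wrist_force: [0.6, 0.4, -0.3]
grip_width: 50.3
finger_force: 0.0
[573.82548117 -18.45673767 373.08510931] -0.03372654727205359 304.3326623156648
2.3667 [650.03219942 -28.3564583  252.8174706 ] [[-9.86234502e-01  1.65348816e-01 -1.12919277e-03]
 [ 1.65347722e-01  9.86234822e-01  1.00306679e-03]
 [ 1.27950513e-03  8.02549623e-04 -9.99998859e-01]] [-1.16444288  0.09267444 -0.09204029]
```

View pics/w2.png

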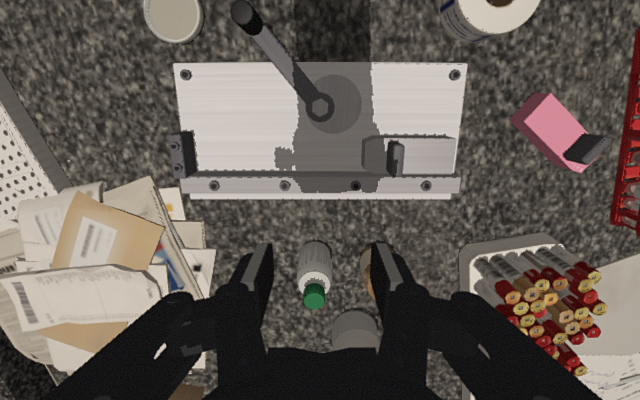

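The wrist view shows everything from above: plate (175–466, 63–198), hub (320,106), disc around (332,104), post (243,12), fence band at rows 178–192, and the gauge (365–457, 138–172) with its tab at (395,157). Next I fit the fence, disc and plate edges.

```bash
cat > meas.py <<'E'
from h import *
def edge(g,cols,r0,r1,sign):
    """subpixel rows of strongest rise(+)/fall(-) per column"""
    o=[]
    for u in cols:
        d=sign*np.gradient(g[r0:r1,u]); i=int(np.clip(np.argmax(d),1,len(d)-2)); a,b,e=d[i-1],d[i],d[i+1]
        o.append((u,r0+i+0.5*(a-e)/(a-2*b+e+1e-9)))
    return np.array(o)
def line(c,uv,z):
    P=onplane(c,uv,z)[:,:2]; 
    for _ in range(4):
        vx,vy,x0,y0=cv2.fitLine(P.astype(np.float32),cv2.DIST_L2,0,.01,.01).ravel()
        d=(P-[x0,y0])@[-vy,vx]; P=P[abs(d)<max(1.0,2*d.std())]
    if vy<0: vx,vy=-vx,-vy
    return np.array([x0,y0]),np.degrees(np.arctan2(vx,vy)),d.std(),len(P)
E
python3 - <<'E'
from meas import *
import pickle
c=pickle.load(open('w2.pkl','rb')); g=cv2.cvtColor(c['pixels'],cv2.COLOR_RGB2GRAY).astype(float); P=cloud(c)
for u in (210,250,330,420): print(u,'rows168-202',g[168:202,u].astype(int).tolist(),'\n z',P[168:202:2,u,2].round(0).tolist())
print(g[56:70,230].astype(int).tolist())
L=line(c,edge(g,list(range(185,235))+list(range(385,450)),56,70,1),10); print('plate -x edge',L)
m=((P[...,2]>36)&(P[...,2]<41.5)).astype(np.uint8); m[:60]=0; m[140:]=0; m[:,:280]=0; m[:,380:]=0
n,l,s,_=cv2.connectedComponentsWithStats(m); print(s)
k=1+np.argmax(s[1:,4]); ct=max(cv2.findContours((l==k).astype(np.uint8),cv2.RETR_EXTERNAL,cv2.CHAIN_APPROX_NONE)[0],key=len).reshape(-1,2)
Q=onplane(c,ct,40)[:,:2]; print(cv2.minEnclosingCircle(Q.astype(np.float32)))
Pv=P; h=(P[...,2]>54)&(P[...,2]<58); h[:90]=0;h[125:]=0;h[:,:300]=0;h[:,345:]=0; print('hub',cv2.minEnclosingCircle(P[h][:,:2].astype(np.float32)),h.sum())
h=(P[...,2]>90)&(P[...,2]<96);h[60:]=0;h[:,:220]=0;h[:,270:]=0; print('post',cv2.minEnclosingCircle(P[h][:,:2].astype(np.float32)),h.sum())
f=(P[...,2]>38)&(P[...,2]<41.5);f[:172]=0;f[200:]=0; print('fence top',cv2.minAreaRect(P[f][:,:2].astype(np.float32)))
E
```

```text
210 rows168-202 [204, 208, 163, 87, 66, 67, 67, 69, 95, 130, 160, 170, 167, 158, 122, 98, 89, 83, 87, 92, 107, 142, 163, 165, 161, 179, 198, 202, 203, 205, 196, 120, 73, 76] 
 z [10.0, 11.0, 19.0, 29.0, 38.0, 40.0, 40.0, 43.0, 43.0, 44.0, 44.0, 38.0, 38.0, 8.0, 9.0, 10.0, -1.0]
250 rows168-202 [205, 206, 154, 84, 65, 69, 70, 71, 91, 91, 158, 170, 165, 163, 164, 166, 163, 162, 164, 167, 164, 162, 162, 163, 162, 180, 196, 199, 201, 203, 197, 131, 121, 123] 
 z [9.0, 9.0, 18.0, 29.0, 40.0, 40.0, 39.0, 40.0, 41.0, 38.0, 38.0, 41.0, 39.0, 11.0, 10.0, 9.0, -2.0]
330 rows168-202 [104, 105, 105, 78, 67, 70, 70, 70, 71, 82, 83, 82, 83, 81, 87, 86, 84, 82, 81, 83, 83, 87, 87, 79, 87, 169, 194, 198, 198, 200, 198, 121, 59, 63] 
 z [10.0, 9.0, 20.0, 30.0, 39.0, 39.0, 40.0, 38.0, 41.0, 40.0, 40.0, 38.0, 39.0, 9.0, 9.0, 10.0, 0.0]
420 rows168-202 [171, 171, 173, 175, 173, 152, 97, 64, 82, 144, 164, 167, 165, 167, 168, 164, 149, 104, 137, 154, 160, 167, 165, 163, 160, 178, 193, 200, 199, 202, 198, 134, 77, 68] 
 z [39.0, 39.0, 40.0, 28.0, 38.0, 40.0, 41.0, 40.0, 39.0, 40.0, 41.0, 40.0, 41.0, 9.0, 9.0, 9.0, 1.0]
[80, 73, 64, 55, 43, 61, 143, 191, 198, 197, 196, 198, 199, 200]
plate -x edge (array([532.2133   ,  -5.3936105], dtype=float32), np.float32(9.574481), np.float64(0.09175239947704004), 115)
[[     0      0    640    400 254140]
 [   305     75     57     58   1841]
 [   305    104      1      3      3]
 [   371    137      9      3     16]]
((578.1568603515625, -6.942326068878174), 29.864931106567383)
hub ((578.0733032226562, -21.045928955078125), 8.096041679382324) 202
post ((492.5069885253906, -71.3982162475586), 10.096098899841309) 487
fence top ((649.4775390625, -96.92945861816406), (445.5073547363281, 30.34658432006836), 81.55140686035156)
```

```bash
cat > gap.py <<'E'
from meas import *
A=np.radians(9.57); ex=np.array([np.cos(A),-np.sin(A)]); ey=np.array([np.sin(A),np.cos(A)])
def disc(c,P,lo=(305,60),hi=(390,140)):
    m=((P[...,2]>36)&(P[...,2]<41.5)).astype(np.uint8); k=np.zeros_like(m); k[lo[1]:hi[1],lo[0]:hi[0]]=1; m*=k
    n,l,s,_=cv2.connectedComponentsWithStats(m); i=1+np.argmax(s[1:,4])
    ct=max(cv2.findContours((l==i).astype(np.uint8),cv2.RETR_EXTERNAL,cv2.CHAIN_APPROX_NONE)[0],key=len).reshape(-1,2)
    Q=onplane(c,ct,40)[:,:2]; x0=np.array(cv2.minEnclosingCircle(Q.astype(np.float32))[0])
    for t in (3,2,1.2):   # algebraic circle fit, points near expected rim
        q=Q[abs(np.linalg.norm(Q-x0,axis=1)-29.6)<t]; S=np.linalg.lstsq(np.c_[2*q,np.ones(len(q))],(q**2).sum(1),rcond=None)[0]; x0=S[:2]
    return x0,np.sqrt(S[2]+x0@x0),len(q)
E
python3 - <<'E'
from gap import *
import pickle
c=pickle.load(open('w2.pkl','rb')); g=cv2.cvtColor(c['pixels'],cv2.COLOR_RGB2GRAY).astype(float); P=cloud(c)
e0,_,_,_=line(c,edge(g,list(range(185,235))+list(range(385,450)),56,70,1),10)
piv=np.array([578.07,-21.05])
b=lambda p:(float((p-e0)@ex-75))
for nm,cols,r0,r1,sg,z in (('plate far',list(range(200,285))+list(range(375,450)),194,203,-1,10),('face top',list(range(220,275))+list(range(295,350))+list(range(405,420))+list(range(435,450)),172,183,1,40),('face foot',range(205,270),165,174,-1,10),('fence back',range(200,450),189,197,1,40)):
    L=line(c,edge(g,list(cols),r0,r1,sg),z); print(nm,'base x',round(b(L[0]),2),L[1:])
d=disc(c,P); print('disc',d,'base x',b(d[0])); print('pivot',b(piv), 'dist',np.linalg.norm(d[0]-piv))
t=(P[...,2]>67)&(P[...,2]<73);t[:135]=0;t[180:]=0;t[:,:370]=0;t[:,420:]=0;print('tab',cv2.minAreaRect(P[t][:,:2].astype(np.float32)))
E
```

```text
plate far base x 84.0 (np.float32(9.621862), np.float64(0.190705662351702), 159)
face top base x 31.97 (np.float32(-79.87083), np.float64(77.86729007204585), 140)
face foot base x 46.87 (np.float32(9.709397), np.float64(0.5356429405462928), 65)
fence back base x 67.19 (np.float32(9.543635), np.float64(0.646611032329037), 205)
disc (array([577.89291117,  -6.90930505]), np.float64(29.261261757247006), 147) base x -29.70413151741112
pivot -27.17858190969038 dist 14.141803774191455
tab ((642.22021484375, 48.423919677734375), (11.940824508666992, 33.144744873046875), 79.64091491699219)
```

```bash
python3 -m crank '[{"tx":0.742,"ty":-0.342,"tz":0,"rx":0,"ry":0,"rz":0},{"tx":0.742,"ty":-0.342,"tz":0,"rx":0,"ry":0,"rz":0},{"tx":0.742,"ty":-0.342,"tz":0,"rx":0,"ry":0,"rz":0},{"tx":0.742,"ty":-0.342,"tz":0,"rx":0,"ry":0,"rz":0},{"tx":0.742,"ty":-0.342,"tz":0,"rx":0,"ry":0,"rz":0},{"tx":0,"ty":0,"tz":0.8,"rx":0,"ry":0,"rz":0},{"tx":0,"ty":0,"tz":0.8,"rx":0,"ry":0,"rz":0},{"tx":0,"ty":0,"tz":0.5,"rx":0,"ry":0,"rz":0},{"tx":0,"ty":0,"tz":0,"rx":0,"ry":0,"rz":0},{"tx":0,"ty":0,"tz":0,"rx":0,"ry":0,"rz":0}]' 50
python3 - <<'E'
from gap import *
import pickle
c=pickle.load(open('w2.pkl','rb')); g=cv2.cvtColor(c['pixels'],cv2.COLOR_RGB2GRAY).astype(float)
e0,_,_,_=line(c,edge(g,list(range(185,235))+list(range(385,450)),56,70,1),10)
for a,b in((225,275),(295,345)):
  E=edge(g,range(a,b),173,182,1); x=(onplane(c,E,40)[:,:2]-e0)@ex-75; print(a,np.percentile(x,[10,50,90]))
E
```

```text
t: 3.2
tcp_pos: [492.3, -71.1, 169.2]
ee_rot: [[-0.986, 0.165, -0.002], [0.165, 0.986, 0.0], [0.002, 0.0, -1.0]]
wrist_force: [-0.1, -0.3, 0.6]
grip_width: 50.2
finger_force: 0.0
225 [47.76119265 47.96325792 49.30857695]
295 [47.70697373 48.00330526 48.48240181]
```

```bash
python3 -m crank '[{"tx":0,"ty":0,"tz":0.8,"rx":0,"ry":0,"rz":0},{"tx":0,"ty":0,"tz":0.8,"rx":0,"ry":0,"rz":0},{"tx":0,"ty":0,"tz":0.4,"rx":0,"ry":0,"rz":0},{"tx":0,"ty":0,"tz":0.23,"rx":0,"ry":0,"rz":0},{"tx":0,"ty":0,"tz":0,"rx":0,"ry":0,"rz":0}]'
python3 -m crank '[{"tx":0,"ty":0,"tz":0,"rx":0,"ry":0,"rz":0},{"tx":0,"ty":0,"tz":0,"rx":0,"ry":0,"rz":0},{"tx":0,"ty":0,"tz":0,"rx":0,"ry":0,"rz":0},{"tx":0,"ty":0,"tz":0,"rx":0,"ry":0,"rz":0},{"tx":0,"ty":0,"tz":0,"rx":0,"ry":0,"rz":0},{"tx":0,"ty":0,"tz":0,"rx":0,"ry":0,"rz":0}]' 0
```

```text
t: 3.62
tcp_pos: [492.9, -71.9, 79.8]
ee_rot: [[-0.986, 0.166, -0.001], [0.166, 0.986, 0.0], [0.001, 0.0, -1.0]]
wrist_force: [0.6, -0.5, 0.9]
grip_width: 50.0
finger_force: 0.0
t: 4.12
tcp_pos: [495.1, -72.0, 82.1]
ee_rot: [[-0.986, 0.166, 0.005], [0.166, 0.986, 0.001], [-0.005, 0.001, -1.0]]
wrist_force: [1.4, 3.1, 7.7]
grip_width: 18.5
finger_force: 58.5
```

```bash
python3 -m crank '[{"tx":0.0644,"ty":0.0798,"tz":0,"rx":0,"ry":0,"rz":0.5875},{"tx":0.0644,"ty":0.0798,"tz":0,"rx":0,"ry":0,"rz":0.5875},{"tx":0.0644,"ty":0.0798,"tz":0,"rx":0,"ry":0,"rz":0.5875},{"tx":0.0644,"ty":0.0798,"tz":0,"rx":0,"ry":0,"rz":0.5875},{"tx":0.0644,"ty":0.0798,"tz":0,"rx":0,"ry":0,"rz":0.5875},{"tx":0.0644,"ty":0.0798,"tz":0,"rx":0,"ry":0,"rz":0.5875},{"tx":0.0644,"ty":0.0798,"tz":0,"rx":0,"ry":0,"rz":0.5875},{"tx":0.0644,"ty":0.0798,"tz":0,"rx":0,"ry":0,"rz":0.5875},{"tx":0.0644,"ty":0.0798,"tz":0,"rx":0,"ry":0,"rz":0.5875},{"tx":0.0644,"ty":0.0798,"tz":0,"rx":0,"ry":0,"rz":0.5875}]'
python3 -m crank '[{"tx":0,"ty":0,"tz":0,"rx":0,"ry":0,"rz":0},{"tx":0,"ty":0,"tz":0,"rx":0,"ry":0,"rz":0},{"tx":0,"ty":0,"tz":0,"rx":0,"ry":0,"rz":0}]'
```

```text
t: 4.95
tcp_pos: [481.1, -34.8, 82.0]
ee_rot: [[-0.836, 0.548, 0.004], [0.548, 0.836, -0.0], [-0.003, 0.002, -1.0]]
wrist_force: [-1.7, -1.5, 11.9]
grip_width: 18.3
finger_force: 59.3
t: 5.2
tcp_pos: [481.0, -34.0, 82.0]
ee_rot: [[-0.837, 0.547, 0.003], [0.547, 0.837, 0.001], [-0.002, 0.002, -1.0]]
wrist_force: [-1.3, 0.0, 12.4]
grip_width: 18.5
finger_force: 59.5
```

```bash
python3 -m crank '[{"tx":0,"ty":0,"tz":0,"rx":0,"ry":0,"rz":0},{"tx":0,"ty":0,"tz":0,"rx":0,"ry":0,"rz":0},{"tx":0,"ty":0,"tz":0,"rx":0,"ry":0,"rz":0},{"tx":0,"ty":0,"tz":0,"rx":0,"ry":0,"rz":0},{"tx":0,"ty":0,"tz":-0.3,"rx":0,"ry":0,"rz":0},{"tx":0,"ty":0,"tz":-0.7,"rx":0,"ry":0,"rz":0}]' 50
python3 -m crank '[{"tx":0,"ty":0,"tz":-0.65,"rx":0,"ry":0,"rz":-0.979},{"tx":0,"ty":0,"tz":-0.65,"rx":0,"ry":0,"rz":-0.979},{"tx":0,"ty":0,"tz":-0.65,"rx":0,"ry":0,"rz":-0.979},{"tx":0,"ty":0,"tz":-0.65,"rx":0,"ry":0,"rz":-0.979},{"tx":0,"ty":0,"tz":-0.65,"rx":0,"ry":0,"rz":-0.979},{"tx":0,"ty":0,"tz":0,"rx":0,"ry":0,"rz":-0.979}]'
python3 -m crank '[{"tx":-0.828,"ty":0.17,"tz":0,"rx":0,"ry":0,"rz":0},{"tx":-0.828,"ty":0.17,"tz":0,"rx":0,"ry":0,"rz":0},{"tx":-0.828,"ty":0.17,"tz":0,"rx":0,"ry":0,"rz":0},{"tx":-0.828,"ty":0.17,"tz":0,"rx":0,"ry":0,"rz":0},{"tx":-0.828,"ty":0.17,"tz":0,"rx":0,"ry":0,"rz":0},{"tx":0,"ty":0,"tz":0,"rx":0,"ry":0,"rz":0},{"tx":0,"ty":0,"tz":0,"rx":0,"ry":0,"rz":0},{"tx":0,"ty":0,"tz":0,"rx":0,"ry":0,"rz":0}]'
cat > chk.py <<'E'
from gap import *
import sys,pickle
def check(nm):
    c=cam('wrist'); save(c,nm+'.png'); pickle.dump(c,open(nm+'.pkl','wb')); g=cv2.cvtColor(c['pixels'],cv2.COLOR_RGB2GRAY).astype(float); P=cloud(c)
    px=lambda x,y,z:proj(c,[[x,y,z]])[0]
    d=disc(c,P,px(578,-21,40).astype(int)-[50,50],px(578,-21,40).astype(int)+[50,50]); print('disc',d)
    h=(P[...,2]>54)&(P[...,2]<58)&(np.hypot(P[...,0]-578,P[...,1]+21)<20); pv=np.array(cv2.minEnclosingCircle(P[h][:,:2].astype(np.float32))[0]); print('pivot',pv)
    h=(P[...,2]>90)&(P[...,2]<96)&(np.hypot(P[...,0]-578,P[...,1]+21)<125); po=np.array(cv2.minEnclosingCircle(P[h][:,:2].astype(np.float32))[0])
    w=(po-pv); print('post',po,np.hypot(*w),'lane ang',np.degrees(np.arctan2(w@ey,w@ex))%360)
    # fence face top edge, via points on known line
    for z,F,sg in((40,47.6,1),(10,47,-1)):
        xs=[]
        for s in np.arange(-110,15,2.):
            base=pv+ex*(27+F)+ey*s; u,v=px(*base,z); u=int(round(u)); r=int(round(v))
            E=edge(g,[u],r-5,r+6,sg); xs.append((onplane(c,E,z)[0,:2]-pv)@ex-27)
        print('face z',z,np.percentile(xs,[20,50,80]))
    print('disc base x',(d[0]-pv)@ex-27,'offset',np.linalg.norm(d[0]-pv))
    t=(P[...,2]>67)&(P[...,2]<73)&(abs((P[...,:2]-pv)@ex-55)<30); 
    if t.sum()>20:
        q=np.array(cv2.minAreaRect(P[t][:,:2].astype(np.float32))[0]); print('tab',q,t.sum(),'lane',(q-pv)@ex-27,(q-pv)@ey)
    print(manip.state()['tcp_pos'],manip.state()['t'])
E
python3 -c "
from chk import *
check('w3')"
```

```text
t: 5.7
tcp_pos: [477.3, -34.0, 117.9]
ee_rot: [[-0.838, 0.546, -0.007], [0.546, 0.838, -0.001], [0.005, -0.005, -1.0]]
wrist_force: [0.4, -0.3, 1.2]
grip_width: 50.2
finger_force: 0.0
t: 6.2
tcp_pos: [482.3, -34.2, 254.8]
ee_rot: [[-0.986, 0.164, 0.008], [0.164, 0.987, 0.001], [-0.008, 0.002, -1.0]]
wrist_force: [1.3, -0.3, -0.1]
grip_width: 50.0
finger_force: 0.0
t: 6.87
tcp_pos: [647.7, -28.4, 249.2]
ee_rot: [[-0.986, 0.167, -0.002], [0.167, 0.986, -0.0], [0.002, -0.001, -1.0]]
wrist_force: [-0.0, -0.3, 0.6]
grip_width: 50.1
finger_force: 0.0
disc (array([583.24280401,  -8.03160122]), np.float64(29.28502568841687), 141)
pivot [578.12213135 -20.71591759]
post [487.34008789 -36.09321594] 92.07519057235858 lane ang 199.1839062947633
face z 40 [48.11114241 48.23073283 49.24090568]
face z 10 [46.53818947 47.7150431  48.56868197]
disc base x -24.05938936856258 offset 13.67893161940919
tab [642.01745605  48.40536499] 369 lane 24.51452454801384 78.78209177960223
[647.55334534 -28.36753533 249.69568097] 6.9167
```

View pics/w3.png

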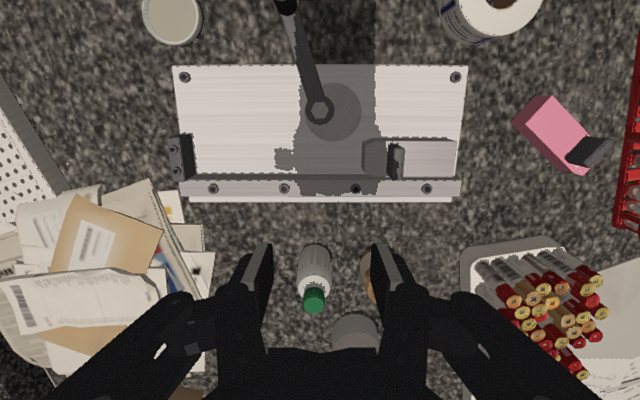

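```bash
python3 - <<'E'
from gap import *
import pickle
for nm in('w2','w3','scene0'):
    c=pickle.load(open(nm+'.pkl','rb')); P=cloud(c)
    pv=np.array([578.1,-20.9])
    v,u=np.nonzero((P[...,2]>36)&(P[...,2]<46)); Q=onplane(c,np.c_[u,v],40)[:,:2]-pv
    X=Q@ex-27;Y=Q@ey; w=[]
    m=(X>40)&(X<75)&(Y>-110)&(Y<10); key=u if nm[0]=='w' else v
    for k in np.unique(key[m]):
        x=X[m&(key==k)]; w.append((x.min(),x.max()))
    w=np.array(w)[3:-3]; print(nm,np.median(w,0),w.mean(0),'face from centre',w.mean()-10, w.mean(0)[1]-w.mean(0)[0])
E
python3 - <<'E'
from h import *
c=cam('scene');P=cloud(c); pv=np.array([578.1,-20.9])
h=(P[...,2]>90)&(P[...,2]<96)&(np.hypot(P[...,0]-578,P[...,1]+21)<125); po=np.array(cv2.minEnclosingCircle(P[h][:,:2].astype(np.float32))[0]); w=po-[577.3,-20.4]
print(po,np.hypot(*w),np.degrees(np.arctan2(w[1],w[0]))%360+9.57)
E
```

```text
w2 [47.65801865 66.38827506] [47.65030686 66.38617218] face from centre 47.01823952043265 18.735865318355238
w3 [47.60898054 66.26000036] [47.60225416 66.25897309] face from centre 46.930613625377596 18.656718934751332
scene0 [47.67118287 65.96185181] [47.70956465 65.97967381] face from centre 46.84461922921957 18.27010915333033
[479.1164856  -34.60774612] 99.20616185857814 197.80388987621845
```

Gap estimates come out at 41.0–41.7 mm, inside the window. The view shows the disc near (333,110) clear of the fence, with the gauge and bystanders undisturbed. Next I straddle the tab loosely with the fingers.

```bash
python3 -m crank '[{"tx":0.228,"ty":0.935,"tz":0,"rx":0,"ry":0,"rz":0},{"tx":0.228,"ty":0.935,"tz":0,"rx":0,"ry":0,"rz":0},{"tx":0,"ty":0,"tz":0.8,"rx":0,"ry":0,"rz":0},{"tx":0,"ty":0,"tz":0.8,"rx":0,"ry":0,"rz":0},{"tx":0,"ty":0,"tz":0.8,"rx":0,"ry":0,"rz":0},{"tx":0,"ty":0,"tz":0.4,"rx":0,"ry":0,"rz":0},{"tx":0,"ty":0,"tz":0,"rx":0,"ry":0,"rz":0},{"tx":0,"ty":0,"tz":0,"rx":0,"ry":0,"rz":0}]' 40
```

```text
t: 7.63
tcp_pos: [642.5, 48.6, 138.3]
ee_rot: [[-0.986, 0.167, -0.001], [0.167, 0.986, -0.0], [0.001, -0.0, -1.0]]
wrist_force: [0.1, 0.5, 0.9]
grip_width: 39.7
finger_force: 0.0
```

```bash
python3 -m crank '[{"tx":0,"ty":0,"tz":0.7,"rx":0,"ry":0,"rz":0},{"tx":0,"ty":0,"tz":0.7,"rx":0,"ry":0,"rz":0},{"tx":0,"ty":0,"tz":0.3,"rx":0,"ry":0,"rz":0},{"tx":0,"ty":0,"tz":0,"rx":0,"ry":0,"rz":0}]'
python3 -m crank '[{"tx":0,"ty":0,"tz":0,"rx":0,"ry":0,"rz":0},{"tx":0,"ty":0,"tz":0,"rx":0,"ry":0,"rz":0},{"tx":0,"ty":0,"tz":0,"rx":0,"ry":0,"rz":0},{"tx":0,"ty":0,"tz":0,"rx":0,"ry":0,"rz":0}]' 18
```

```text
t: 7.97
tcp_pos: [642.0, 48.7, 69.0]
ee_rot: [[-0.986, 0.167, -0.003], [0.167, 0.986, -0.0], [0.003, -0.001, -1.0]]
wrist_force: [0.1, -0.5, -0.4]
grip_width: 39.9
finger_force: 0.0
t: 8.3
tcp_pos: [644.3, 48.8, 71.8]
ee_rot: [[-0.986, 0.167, 0.003], [0.167, 0.986, 0.0], [-0.003, 0.001, -1.0]]
wrist_force: [0.2, 0.0, 0.7]
grip_width: 17.9
finger_force: 0.0
```

```bash
python3 -m crank '[{"tx":0,"ty":-0.2,"tz":0,"rx":0,"ry":0,"rz":0},{"tx":0,"ty":-0.2,"tz":0,"rx":0,"ry":0,"rz":0},{"tx":0,"ty":-0.15,"tz":0,"rx":0,"ry":0,"rz":0},{"tx":0,"ty":-0.15,"tz":0,"rx":0,"ry":0,"rz":0},{"tx":0,"ty":-0.15,"tz":0,"rx":0,"ry":0,"rz":0},{"tx":0,"ty":-0.15,"tz":0,"rx":0,"ry":0,"rz":0},{"tx":0,"ty":-0.15,"tz":0,"rx":0,"ry":0,"rz":0},{"tx":0,"ty":-0.15,"tz":0,"rx":0,"ry":0,"rz":0}]'
python3 -m crank '[{"tx":0,"ty":-0.15,"tz":0,"rx":0,"ry":0,"rz":0},{"tx":0,"ty":-0.15,"tz":0,"rx":0,"ry":0,"rz":0},{"tx":0,"ty":-0.15,"tz":0,"rx":0,"ry":0,"rz":0},{"tx":0,"ty":-0.15,"tz":0,"rx":0,"ry":0,"rz":0},{"tx":0,"ty":-0.15,"tz":0,"rx":0,"ry":0,"rz":0},{"tx":0,"ty":-0.15,"tz":0,"rx":0,"ry":0,"rz":0},{"tx":0,"ty":-0.15,"tz":0,"rx":0,"ry":0,"rz":0},{"tx":0,"ty":-0.15,"tz":0,"rx":0,"ry":0,"rz":0}]'
```

```text
t: 8.97
tcp_pos: [635.5, -2.6, 70.4]
ee_rot: [[-0.986, 0.167, 0.002], [0.167, 0.986, 0.001], [-0.002, 0.001, -1.0]]
wrist_force: [3.1, 4.1, 2.7]
grip_width: 18.4
finger_force: 2.8
t: 9.63
tcp_pos: [626.2, -50.3, 70.1]
ee_rot: [[-0.986, 0.167, -0.001], [0.167, 0.986, 0.0], [0.001, 0.0, -1.0]]
wrist_force: [1.2, 4.4, 1.4]
grip_width: 18.0
finger_force: 2.3
```

```bash
python3 -m crank '[{"tx":0,"ty":-0.15,"tz":0,"rx":0,"ry":0,"rz":0},{"tx":0,"ty":-0.15,"tz":0,"rx":0,"ry":0,"rz":0},{"tx":0,"ty":-0.15,"tz":0,"rx":0,"ry":0,"rz":0},{"tx":0,"ty":-0.15,"tz":0,"rx":0,"ry":0,"rz":0},{"tx":0,"ty":-0.15,"tz":0,"rx":0,"ry":0,"rz":0},{"tx":0,"ty":-0.15,"tz":0,"rx":0,"ry":0,"rz":0},{"tx":0,"ty":-0.15,"tz":0,"rx":0,"ry":0,"rz":0},{"tx":0,"ty":-0.15,"tz":0,"rx":0,"ry":0,"rz":0},{"tx":0,"ty":-0.15,"tz":0,"rx":0,"ry":0,"rz":0},{"tx":0,"ty":-0.15,"tz":0,"rx":0,"ry":0,"rz":0}]'
python3 -m crank '[{"tx":0,"ty":-0.15,"tz":0,"rx":0,"ry":0,"rz":0},{"tx":0,"ty":-0.15,"tz":0,"rx":0,"ry":0,"rz":0},{"tx":0,"ty":-0.15,"tz":0,"rx":0,"ry":0,"rz":0},{"tx":0,"ty":-0.1,"tz":0,"rx":0,"ry":0,"rz":0},{"tx":0,"ty":-0.05,"tz":0,"rx":0,"ry":0,"rz":0},{"tx":0,"ty":-0.05,"tz":0,"rx":0,"ry":0,"rz":0},{"tx":0,"ty":-0.05,"tz":0,"rx":0,"ry":0,"rz":0},{"tx":0,"ty":0,"tz":0,"rx":0,"ry":0,"rz":0}]'
```

```text
t: 10.47
tcp_pos: [616.2, -109.6, 70.0]
ee_rot: [[-0.986, 0.167, -0.0], [0.167, 0.986, 0.0], [0.0, -0.0, -1.0]]
wrist_force: [0.1, 4.7, 2.5]
grip_width: 18.0
finger_force: 2.4
t: 11.13
tcp_pos: [611.6, -137.2, 69.9]
ee_rot: [[-0.986, 0.167, -0.0], [0.167, 0.986, -0.0], [0.0, -0.001, -1.0]]
wrist_force: [0.1, 2.6, 0.7]
grip_width: 18.2
finger_force: 1.0
```

```bash
python3 -m crank '[{"tx":0,"ty":-0.05,"tz":0,"rx":0,"ry":0,"rz":0},{"tx":0,"ty":-0.05,"tz":0,"rx":0,"ry":0,"rz":0},{"tx":0,"ty":-0.05,"tz":0,"rx":0,"ry":0,"rz":0}]'
python3 -m crank '[{"tx":0,"ty":-0.04,"tz":0,"rx":0,"ry":0,"rz":0},{"tx":0,"ty":-0.04,"tz":0,"rx":0,"ry":0,"rz":0},{"tx":0,"ty":0,"tz":0,"rx":0,"ry":0,"rz":0}]'
```

```text
t: 11.38
tcp_pos: [610.7, -142.6, 70.0]
ee_rot: [[-0.986, 0.167, -0.0], [0.167, 0.986, -0.0], [0.0, -0.0, -1.0]]
wrist_force: [1.1, 5.1, 2.4]
grip_width: 18.0
finger_force: 2.2
t: 11.63
tcp_pos: [610.0, -146.5, 70.0]
ee_rot: [[-0.986, 0.168, -0.0], [0.168, 0.986, -0.001], [0.0, -0.001, -1.0]]
wrist_force: [-0.3, 0.9, -0.5]
grip_width: 17.6
finger_force: 0.7
```

```bash
python3 -m crank '[{"tx":0,"ty":-0.04,"tz":0,"rx":0,"ry":0,"rz":0},{"tx":0,"ty":-0.04,"tz":0,"rx":0,"ry":0,"rz":0},{"tx":0,"ty":-0.04,"tz":0,"rx":0,"ry":0,"rz":0}]'
python3 -m crank '[{"tx":0,"ty":-0.04,"tz":0,"rx":0,"ry":0,"rz":0},{"tx":0,"ty":0,"tz":0,"rx":0,"ry":0,"rz":0},{"tx":0,"ty":0,"tz":0,"rx":0,"ry":0,"rz":0}]'
```

```text
t: 11.88
tcp_pos: [609.6, -149.3, 70.0]
ee_rot: [[-0.986, 0.167, -0.0], [0.167, 0.986, 0.002], [0.0, 0.002, -1.0]]
wrist_force: [0.5, 7.6, 1.2]
grip_width: 18.2
finger_force: 3.9
t: 12.13
tcp_pos: [609.6, -149.3, 70.0]
ee_rot: [[-0.986, 0.165, -0.0], [0.165, 0.986, 0.003], [0.001, 0.003, -1.0]]
wrist_force: [1.2, 7.6, -0.2]
grip_width: 18.3
finger_force: 3.8
```

```bash
python3 -m crank '[{"tx":0,"ty":0.03,"tz":0,"rx":0,"ry":0,"rz":0},{"tx":0,"ty":0.03,"tz":0,"rx":0,"ry":0,"rz":0},{"tx":0,"ty":0,"tz":0,"rx":0,"ry":0,"rz":0}]' 30
python3 -m crank '[{"tx":0,"ty":0,"tz":0,"rx":0,"ry":0,"rz":0},{"tx":0,"ty":0,"tz":-0.3,"rx":0,"ry":0,"rz":0},{"tx":0,"ty":0,"tz":-0.8,"rx":0,"ry":0,"rz":0},{"tx":0,"ty":0,"tz":-0.9,"rx":0,"ry":0,"rz":0},{"tx":0,"ty":0,"tz":-0.9,"rx":0,"ry":0,"rz":0},{"tx":0,"ty":0,"tz":-0.9,"rx":0,"ry":0,"rz":0},{"tx":0,"ty":0,"tz":-0.7,"rx":0,"ry":0,"rz":0},{"tx":-0.7,"ty":0.7,"tz":0,"rx":0,"ry":0,"rz":0},{"tx":-0.7,"ty":0.7,"tz":0,"rx":0,"ry":0,"rz":0}]'
python3 -m crank '[{"tx":-0.1,"ty":0.8,"tz":0,"rx":0,"ry":0,"rz":0},{"tx":0,"ty":0.6,"tz":0,"rx":0,"ry":0,"rz":0},{"tx":0,"ty":0,"tz":0,"rx":0,"ry":0,"rz":0},{"tx":0,"ty":0,"tz":0,"rx":0,"ry":0,"rz":0},{"tx":0,"ty":0,"tz":0,"rx":0,"ry":0,"rz":0}]'
python3 -c "
from chk import *
check('w4')
c=pickle.load(open('w4.pkl','rb'));P=cloud(c);pv=np.array([578.1,-20.9])
X=(P[...,:2]-pv)@ex-27;Y=(P[...,:2]-pv)@ey
g=(abs(P[...,2]-40)<2)&(X<45)&(X>0)&(Y<-40)&(Y>-146); r=cv2.minAreaRect(np.c_[X[g],Y[g]].astype(np.float32));print('block',r)
"
```

```text
t: 12.38
tcp_pos: [609.4, -150.7, 70.1]
ee_rot: [[-0.986, 0.168, -0.0], [0.168, 0.986, -0.001], [-0.0, -0.001, -1.0]]
wrist_force: [-0.8, -0.0, 0.3]
grip_width: 30.0
finger_force: 0.0
t: 13.13
tcp_pos: [675.2, -106.8, 255.5]
ee_rot: [[-0.985, 0.173, 0.007], [0.173, 0.985, -0.002], [-0.007, -0.0, -1.0]]
wrist_force: [0.7, -0.6, -0.2]
grip_width: 30.0
finger_force: 0.0
t: 13.55
tcp_pos: [687.2, -50.7, 250.8]
ee_rot: [[-0.986, 0.168, 0.0], [0.168, 0.986, -0.001], [-0.001, -0.001, -1.0]]
wrist_force: [-0.7, -0.7, -0.2]
grip_width: 29.6
finger_force: 0.0
disc (array([583.65374664,  -7.94473389]), np.float64(29.553768789418527), 169)
pivot [578.26660156 -21.15325546]
post [0. 0.] 578.653370075135 lane ang 187.47502842395704
face z 40 [47.9318928  47.99547586 48.29711457]
face z 10 [47.80141922 47.90784939 48.24247802]
disc base x -23.883775800264814 offset 14.264865020897037
tab [ 610.19671631 -147.48092651] 414 lane 25.488036192178427 -119.26113682823654
[687.16584902 -51.39322206 250.79827299] 13.6
block ((25.513914108276367, -98.0636978149414), (95.99259185791016, 38.47334289550781), 89.60298156738281)
```

View pics/w4.png

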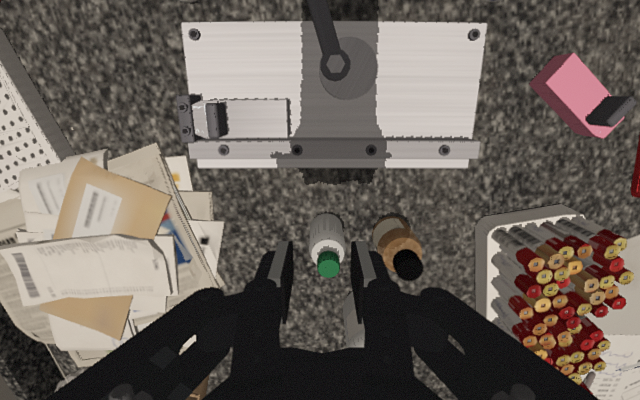

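The view shows the block's nose against the dark end stop: tab at (215,120), base y about −119, so the block is at about −99. The disc is unmoved and its gap reads about 41–42 mm, the bottles stand in place, and the arm is clear.

```bash
python3 -c "
from cell import manip
print(manip.finish_job())"
```

```text
the job is handed in; nothing more can be done
None
```

The job is handed in (no verdict came back): the gap measures about 41–42 mm, the block lies against the end stop and about 2 mm off the fence, and the bottles, the dish and the film roll were not touched.

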